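# Turn the sample carousel to the reader and start the read

## Task

Gently push the carousel round by one of its blue spokes with a fingertip until the red-capped vial stands still right in front of the reader's window, centred on the orange mark. Then press the green button on the reader fully down and let it come back up. Do not grip anything, touch or lift the vials, disturb the other things on the bench, or press the button while the red-capped vial is out of place.

Things in the scene. Friction and masses are not known exactly. Their poses are not given: they have to be found in the camera images.
- station: Fixed reading station: white base disc (264 mm across, top 12 mm above the table) and a grey reader (62 mm radially, 85 mm wide, top 62 mm above the table) with a blue band. Origin on the table, on the carousel's vertical axis; its x points from there to the middle of the reader, whose face with a black window is 137 mm from the axis. Place and heading vary.
- carousel: Carousel that turns endlessly either way on the station; its stiff bearing (0.14 Nm) keeps it where left. Origin on its axis, 12 mm above the table. Four blue spokes along its own +-x, +-y: bars 10 mm thick, 28 to 52 mm above the table, bare from 24 mm (hub, top 52 mm up) to 84 mm from the axis. Round grey vial holders on their ends, centred 100 mm out, 31 mm wide, rim 46 mm up.
- read_point (a point): The place where a vial is read: 100 mm from the carousel axis straight towards the reader, 45 mm above the table, in line with the orange mark and the middle of the black window.
- start_button (a joint): Round green push button (26 mm diameter) on top of the reader; value is its travel in m, 0 = up, 0.006 = fully down. A spring brings it back; about 4 N presses it fully.
- start_button_top (a point): Centre of the green button's top face when up; it is pressed straight down.
- vial_red: Amber sample vial with a red cap, 19 mm diameter, 46 mm tall, 22 g, standing loosely (1 to 2 mm play) in any one of the four carousel holders; top about 64 mm above the table. Origin at the centre of its underside, z up.
- vial_yellow: Amber sample vial with a yellow cap, 19 mm diameter, 46 mm tall, 22 g, standing loosely (1 to 2 mm play) in any one of the four carousel holders; top about 64 mm above the table. Origin at the centre of its underside, z up.
- vial_white: Amber sample vial with a white cap, 19 mm diameter, 46 mm tall, 22 g, standing loosely (1 to 2 mm play) in any one of the four carousel holders; top about 64 mm above the table. Origin at the centre of its underside, z up.
- vial_black: Amber sample vial with a black cap, 19 mm diameter, 46 mm tall, 22 g, standing loosely (1 to 2 mm play) in any one of the four carousel holders; top about 64 mm above the table. Origin at the centre of its underside, z up.
- buffer_bottle: White buffer bottle with a blue cap, 68 mm diameter, 150 mm tall; a loose bystander standing clear of the station. Origin at the centre of its underside.
- beaker: Clear plastic beaker, 68 mm diameter, 75 mm tall; a loose bystander standing clear of the station. Origin at the centre of its underside.
- cap_jar: Amber jar with black lid, 60 mm diameter, 70 mm tall; a loose bystander standing clear of the station. Origin at the centre of its underside.
- pipette_tip_box: Closed pipette tip box, grey with a blue lid, 90 x 120 x 55 mm; a loose bystander standing clear of the station. Origin at the centre of its underside.
- marker: Black marker pen lying down, 14 mm thick, 125 mm long; a loose bystander standing clear of the station. Origin at the centre of its underside.

How it is judged:
By the outcome, as a careful person would: the job done as asked, in the order asked, and still so for the second after the job is handed in, with the robot touching nothing.
It also fails if it takes over 58 s, if anything falls off the work surface, if the arm or the gripper's body presses on something with over 40 N, if the wrist force passes 120 N, or if a joint passes its speed limit or range.

## Robot

A 6-joint arm with a two-finger parallel gripper is mounted at the origin on the work surface. World frame = base frame: x ahead of the robot, y to its left, z up, the work surface at z = 0. Lengths are in m, angles in rad, forces in N, time in s.
With the tool pointing down it reaches from about 0.3 to 0.825 m from the base axis. Payload 5.4 kg.
Tool frame: the origin (TCP) lies at the very end of the fingers, on their centre line; the grasp point (between the pads) lies 19 mm behind it; z points along the fingers, x is the direction in which the jaws open and shut, and the axes are right-handed (so a half turn about z gives the same grasp; the last joint's range is limited). The gripper opens to 92 mm and grips with 3 to 60 N. Pads are 20 mm wide; open, the fingers measure 128 mm over their backs; the gripper's body (75 mm by 189 mm) begins 69 mm behind the grasp point.
Start: joints at [1.026, 0.158, 1.597, -0, 1.386, -0.21], TCP at [0.189, 0.543, 0.215] pointing down, gripper open.
Joint ranges: [-2.91, 2.91], [-0.94, 2.29], [0.18, 2.7], [-1.29, 4.43], [0.17, 2.64], [-3, 3]. Speed limits (rad/s): [2.57, 2.57, 3.14, 3.14, 3.14, 3.14].

## Interface

Orientations are given as a rotation vector (axis times angle).
In Python, from workcell import bot gives the robot as it stands. Calls block until the motion is done:
- bot.goto(position, orientation): joint-space move of the TCP to a pose.
- bot.line_to(position, rot=None, max_speed=0.15): straight line of the TCP; rot=None keeps the orientation; max_speed is the mean speed in m/s.
- bot.set_joints(angles): joint-space move.
- bot.set_gripper(opening, newtons=None): opening from 0.0 (shut) to 1.0 (fully open); newtons is the grip in N (None keeps the last); returns when the fingers have stopped.
- bot.hold(seconds).
- bot.inverse_kinematics(position, orientation): joint angles nearest the present ones, or None.
- bot.read_camera(name): name is "scene" or "top"; returns a dict with "pixels" (400x640x3 uint8, blue, green, red), "fx", "fy", "cx", "cy" (pixels), "R" (3x3) and "t" (3): a world point X has camera coordinates R X + t. Camera axes: x right, y down, z forward; pixel columns grow to the right and rows downward; lengths in m; the calibration is good to about 2 mm. A picture is of the moment at which its call begins. There is no depth.
A pose or a line that the arm cannot do raises bot.MotionError and nothing moves.
- bot.job_done(): hands the job in, once; it reports no verdict.
Readings, each from a call of its own:
- bot.current_clock(): time.
- bot.current_joints(): joint angles.
- bot.current_joint_vel(): joint speeds.
- bot.current_effort(): joint torques, N m.
- bot.current_ee_pos(): TCP position.
- bot.current_tool_rot(): TCP orientation.
- bot.current_contact_force(): force on the tool from outside, world axes, zero at the start.
- bot.current_ft_torque(): the same for the moment, N m.
- bot.current_opening(): opening from 0.0 (shut) to 1.0 (fully open).
Only numpy, scipy, OpenCV 4.12 (cv2) and the standard library are available. Lean on these libraries where they do the work, as an engineer would, in place of code of your own. Each camera call takes 0.05 s, during which the arm holds its last target.

## Working session

There is one attempt and no reset: what is moved stays moved. The work goes in short steps, each a Python script; the robot and the scene stay as the last script left them, time stands still between calls to the robot, and variables do not carry over. Pictures are saved under pics/ and viewed, and the job is handed in when it is done.

```bash
ls; mkdir -p pics; python3 - <<'E'
from workcell import bot
import cv2
for n in("scene","top"):
    c=bot.read_camera(n); cv2.imwrite(f"pics/{n}0.png",c["pixels"]); print(n,c["fx"],c["cx"],c["cy"],c["R"],c["t"])
print(bot.current_clock(),bot.current_tool_rot())
E
```

```text
pics
scene 477.19564548247166 319.19141129481704 195.38254733580575 [[ 0.32382805  0.94592362  0.01907625]
 [ 0.51417707 -0.15902685 -0.8428122 ]
 [-0.79420233  0.2827348  -0.53786959]] [-0.13625058 -0.17635364  1.89305639]
top 394.8497351500698 323.74911196127414 194.6618081699801 [[ 0.02618456 -0.99964839  0.00417955]
 [-0.97506552 -0.02646186 -0.22033384]
 [ 0.22036696  0.00169401 -0.97541557]] [-0.05029042  0.52164849  1.04238074]
0.1 [ 2.56004100e+00  1.81985743e+00 -2.36373415e-03]
```

View pics/scene0.png

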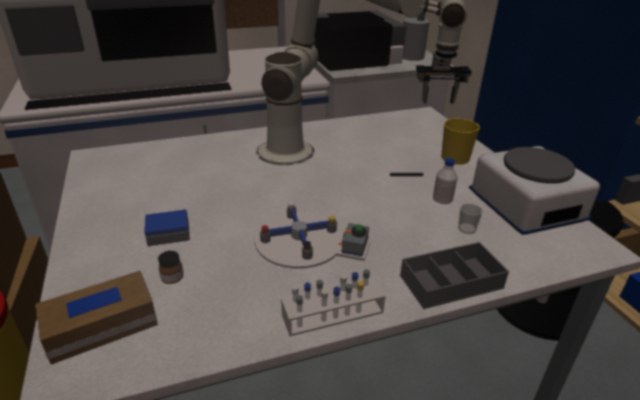

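View pics/top0.png

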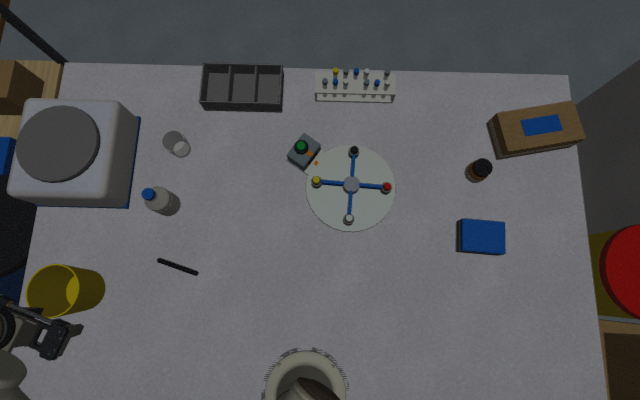

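```bash
python3 - <<'E'
from workcell import bot
import cv2,numpy as np
c=bot.read_camera("top"); im=c["pixels"][115:250,270:410]
cv2.imwrite("pics/top1.png",np.clip(cv2.resize(im,None,fx=5,fy=4.4,interpolation=2).astype(float)[:,:]*1.3,0,255))
c=bot.read_camera("scene"); im=c["pixels"][190:275,245:385]
cv2.imwrite("pics/sc1.png",np.clip(cv2.resize(im,None,fx=5,fy=5,interpolation=2).astype(float)[:,:]*1.3,0,255))
E
```

```text
[ WARN:0@0.622] global loadsave.cpp:1063 imwrite_ Unsupported depth image for selected encoder is fallbacked to CV_8U.
```

View pics/top1.png

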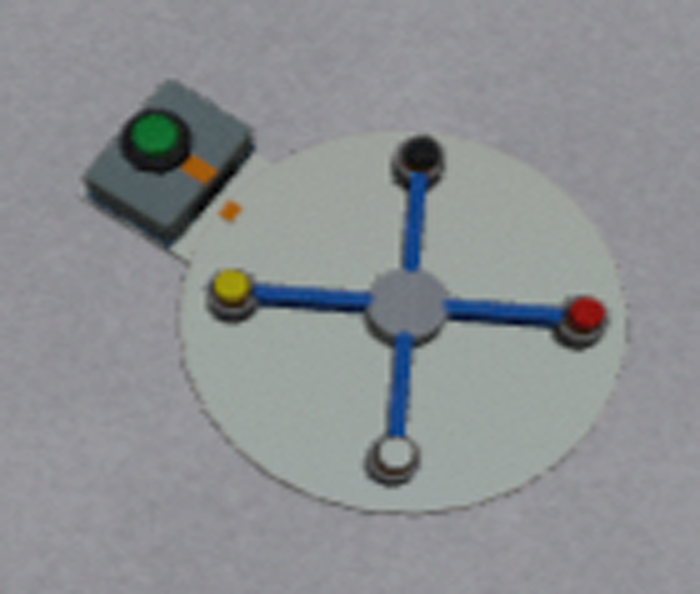

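View pics/sc1.png

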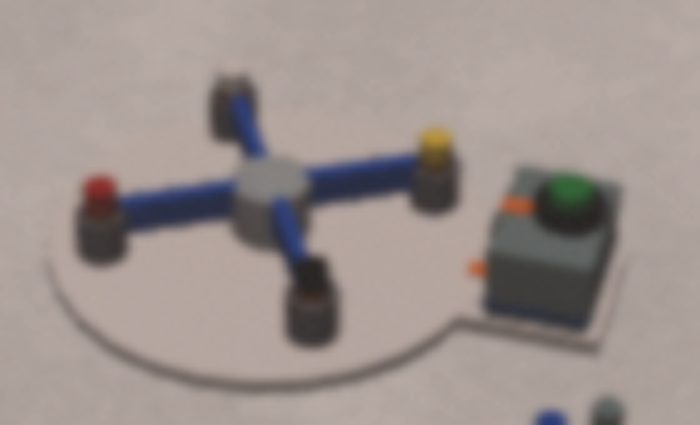

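```bash
cat > h.py <<'E'
from workcell import bot
import cv2,numpy as np
def ray(c,uv,z):
    d=c["R"].T@np.array([(uv[0]-c["cx"])/c["fx"],(uv[1]-c["cy"])/c["fy"],1.])
    o=-c["R"].T@c["t"]; return (o+d*(z-o[2])/d[2])
def blobs(im,lo,hi,box,mn=4):
    h=cv2.cvtColor(im,cv2.COLOR_BGR2HSV); m=cv2.inRange(h,np.array(lo),np.array(hi))
    k=np.zeros_like(m); x0,y0,x1,y1=box; k[y0:y1,x0:x1]=m[y0:y1,x0:x1]
    n,l,s,ce=cv2.connectedComponentsWithStats(k)
    return sorted([(int(s[i,4]),ce[i].round(2)) for i in range(1,n) if s[i,4]>=mn],key=lambda a:-a[0])
COL=dict(red=((0,150,70),(7,255,255)),orange=((9,150,90),(18,255,255)),yellow=((22,150,90),(32,255,255)),green=((50,120,50),(85,255,255)),blue=((105,150,60),(120,255,255)))
BOX=dict(top=(270,115,410,250),scene=(245,190,385,275))
def find(name):
    c=bot.read_camera(name); return c,{k:blobs(c["pixels"],*v,BOX[name]) for k,v in COL.items()}
E
python3 - <<'E'
from h import *
for n in ("top","scene"):
    c,f=find(n)
    for k,v in f.items():
        for a,p in v:
            z={'red':.064,'yellow':.064,'green':.07,'blue':.052,'orange':.062}[k]
            print(n,k,a,p,ray(c,p,z)[:2].round(4), ray(c,p,.012)[:2].round(4) if k=='orange' else '')
E
```

```text
top red 32 [387.09 185.5 ] [ 0.5525 -0.2123] 
top orange 22 [309.41 152.95] [0.6425 0.0076] [0.6594 0.0097]
top orange 9 [315.56 162.67] [ 0.6141 -0.0108] [ 0.6297 -0.0095]
top yellow 33 [315.91 179.24] [ 0.5651 -0.0133] 
top green 60 [300.6  145.07] [0.6626 0.033 ] 
top blue 70 [349.7  201.69] [ 0.5061 -0.1094] 
top blue 65 [352.58 164.68] [ 0.6141 -0.1163] 
top blue 65 [370.54 185.25] [ 0.555  -0.1676] 
top blue 61 [331.9  181.95] [ 0.5616 -0.0584] 
scene red 10 [264.5 227.5] [ 0.5593 -0.2128] 
scene orange 4 [347.75 230.75] [0.6421 0.0085] [0.5807 0.0358]
scene green 8 [358.5 227.5] [0.6468 0.039 ]
```

```bash
cat >> h.py <<'E'
from scipy.spatial.transform import Rotation as Ro
AX=np.array([.559,-.113]); HEAD=np.radians(55.4)
def down(yaw): return (Ro.from_euler('z',yaw)*Ro.from_euler('x',np.pi)).as_rotvec()
def tip(th,r=.055,off=.015,flip=0):  # spoke angle th, pushing ccw from behind
    p=AX+np.array([[np.cos(th),-np.sin(th)],[np.sin(th),np.cos(th)]])@np.array([r,-off])
    return p,down(th+flip*np.pi)
E
python3 - <<'E'
from h import *
for th0 in (176.4,-93.6,-3.6,86.4):
  for fl in (0,1):
    o=[]
    for d in (-15,0,40,80,120,149):
        p,r=tip(np.radians(th0+d),flip=fl); q=bot.inverse_kinematics([*p,.032],r)
        o.append(None if q is None else round(float(q[5]),2))
    print(th0,fl,o)
# green two-view
P=[];C=[]
for n in("top","scene"):
    c=bot.read_camera(n);b=blobs(c["pixels"],(50,90,30),(88,255,255),BOX[n]);print(n,b)
    C.append(c["K"] if "K" in c else np.array([[c["fx"],0,c["cx"]],[0,c["fy"],c["cy"]],[0,0,1]])@np.c_[c["R"],c["t"]]);P.append(b[0][1])
X=cv2.triangulatePoints(C[0],C[1],P[0].reshape(2,1),P[1].reshape(2,1));X=(X[:3]/X[3]).ravel();print(X)
for i in range(2):
  y=C[i]@np.r_[X,1];print(y[:2]/y[2]-P[i])
d=X[:2]-AX;print(np.hypot(*d),np.degrees(np.arctan2(d[1],d[0])))
E
```

```text
176.4 0 [None, 2.78, 2.02, 1.29, 0.62, 0.15]
176.4 1 [-0.07, -0.36, -1.12, -1.85, -2.52, -2.99]
-93.6 0 [1.38, 1.12, 0.46, -0.18, -0.82, -1.29]
-93.6 1 [-1.76, -2.02, -2.69, 2.96, 2.32, 1.85]
-3.6 0 [-0.1, -0.34, -0.98, -1.65, -2.35, -2.9]
-3.6 1 [None, 2.8, 2.16, 1.5, 0.79, 0.24]
86.4 0 [-1.56, -1.82, -2.54, 2.98, 2.21, 1.67]
86.4 1 [1.58, 1.32, 0.6, -0.16, -0.94, -1.47]
top [(79, array([300.63, 145.19]))]
scene [(32, array([358.66, 227.78]))]
[0.6592494  0.03305726 0.07897593]
[-0.25300764 -0.09905999]
[-0.18548275  0.02572602]
0.17715152708367282 55.53544360636017
```

```bash
python3 - <<'E'
from h import *
bot.set_gripper(0.0,20)
T=np.radians
p,r=tip(T(86.4-18),flip=1)
bot.goto([*p,.14],r); print(bot.current_clock(),bot.current_ee_pos())
bot.line_to([*p,.032],max_speed=.12)
print(bot.current_clock(),bot.current_contact_force().round(2))
c=bot.read_camera("scene"); cv2.imwrite("pics/s2.png",cv2.resize(c["pixels"][130:280,215:400],None,fx=4,fy=4))
E
```

```text
4.35 [ 0.59328219 -0.06663924  0.14009628]
5.4 [0.45 0.39 0.23]
```

View pics/s2.png

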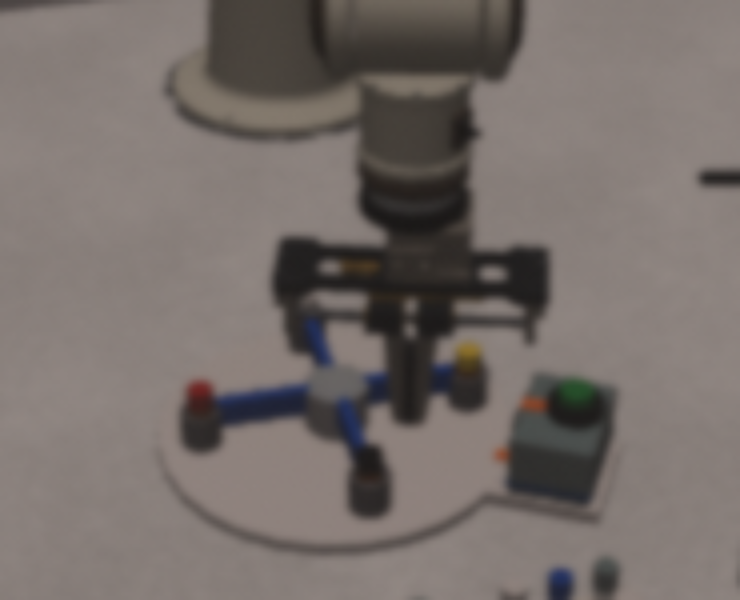

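```bash
python3 - <<'E'
from h import *
T=np.radians
for d in [*np.arange(-4,146,15),145.]:
    p,r=tip(T(86.4+d),flip=1)
    bot.line_to([*p,.032],r,max_speed=.045)
    print(round(d),round(bot.current_clock(),2),bot.current_contact_force().round(1),bot.current_joint_vel().round(2).max())
    if np.linalg.norm(bot.current_contact_force())>15: break
for n in ("top","scene"):
    c=bot.read_camera(n); x0,y0,x1,y1=BOX[n]; cv2.imwrite(f"pics/{n}3.png",cv2.resize(c["pixels"][y0-20:y1+5,x0-30:x1+5],None,fx=4,fy=3.5))
E
```

```text
-4 5.91 [ 0.3  0.1 -0.4] 0.01
11 6.39 [0.5 0.7 1.5] 0.01
26 6.88 [ 1.6 -0.1  1.2] 0.0
41 7.36 [-0.1  0.3  0.2] 0.0
56 7.84 [-0.4  0.3 -0. ] -0.0
71 8.32 [0.4 0.5 0. ] -0.0
86 8.81 [ 0.4 -0.2 -0.5] -0.0
101 9.29 [ 0.6 -0.2  1.2] -0.0
116 9.78 [-0.3 -0.8  0.1] -0.0
131 10.26 [0.6 0.6 0. ] -0.0
145 10.72 [-1.2  0.3  0.1] -0.0
```

View pics/scene3.png

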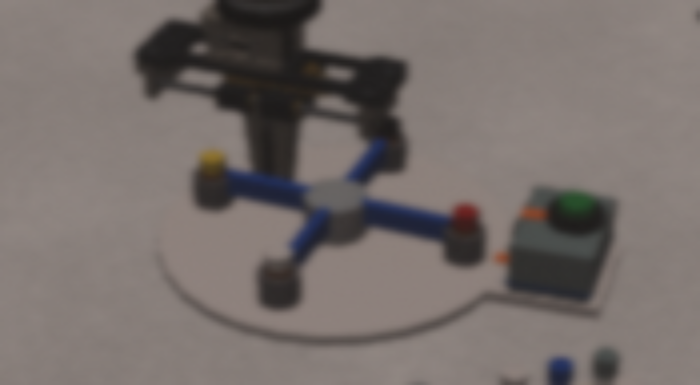

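View pics/top3.png

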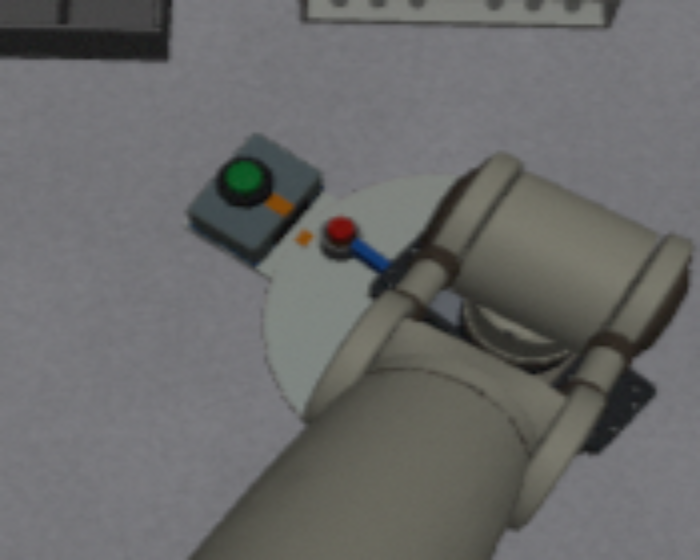

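```bash
cat >> h.py <<'E'
def meas():
    c,f=find("top"); A=None
    for k,z in (("red",.064),("blue",.052),("orange",None),("green",.079)):
        for i,(a,p) in enumerate(f[k][:2]):
            zz=z if z else (.062,.012)[i]
            X=ray(c,p,zz)[:2]; d=X-AX
            print(k,a,p,X.round(4),"r",np.hypot(*d).round(4),"ang",np.degrees(np.arctan2(d[1],d[0])).round(2))
    return c
E
python3 - <<'E'
from h import *
meas(); print(bot.current_clock())
E
```

```text
red 27 [324.63 159.85] [ 0.6225 -0.0362] r 0.0996 ang 50.4
blue 34 [332.26 167.5 ] [ 0.6042 -0.0585] r 0.0708 ang 50.34
orange 21 [309.48 153.1 ] [0.6421 0.0074] r 0.1462 ang 55.4
orange 9 [315.56 162.67] [ 0.6297 -0.0095] r 0.1253 ang 55.66
green 60 [300.6  145.07] [0.6593 0.0324] r 0.1767 ang 55.4
10.8667
```

```bash
python3 - <<'E'
from h import *
T=np.radians
for d in (148,150.1):
    p,r=tip(T(86.4+d),flip=1); bot.line_to([*p,.032],r,max_speed=.015)
bot.hold(.3); print("touching"); meas()
p,r=tip(T(86.4+150.1),flip=1,off=.027); bot.line_to([*p,.032],r,max_speed=.04)
bot.line_to([*p,.15],max_speed=.15); 
g=np.array([.6593,.0328])
bot.goto([g[0]+.0,g[1]+.0,.15],down(T(-35)))   # above button
bot.hold(.2);meas();print(bot.current_clock(),bot.current_ee_pos())
for n in ("top","scene"):
    c=bot.read_camera(n); x0,y0,x1,y1=BOX[n]; cv2.imwrite(f"pics/{n}4.png",cv2.resize(c["pixels"][y0-20:y1+5,x0-30:x1+5],None,fx=4,fy=3.5))
E
```

```text
touching
red 29 [322.79 162.  ] [ 0.616  -0.0312] r 0.0997 ang 55.12
blue 37 [330.95 169.16] [ 0.5992 -0.0549] r 0.0706 ang 55.35
orange 22 [309.41 152.95] [0.6425 0.0076] r 0.1467 ang 55.3
orange 10 [315.7 162.7] [ 0.6296 -0.0099] r 0.125 ang 55.58
green 62 [300.6  145.08] [0.6593 0.0324] r 0.1767 ang 55.41
red 29 [322.79 162.  ] [ 0.616  -0.0312] r 0.0997 ang 55.12
blue 72 [340.21 198.4 ] [ 0.5148 -0.0827] r 0.0536 ang 145.59
blue 69 [335.26 172.23] [ 0.5904 -0.0673] r 0.0554 ang 55.47
orange 22 [309.41 152.95] [0.6425 0.0076] r 0.1467 ang 55.3
orange 10 [315.7 162.7] [ 0.6296 -0.0099] r 0.125 ang 55.58
15.2083 [0.65925843 0.03248955 0.15009176]
```

View pics/scene4.png

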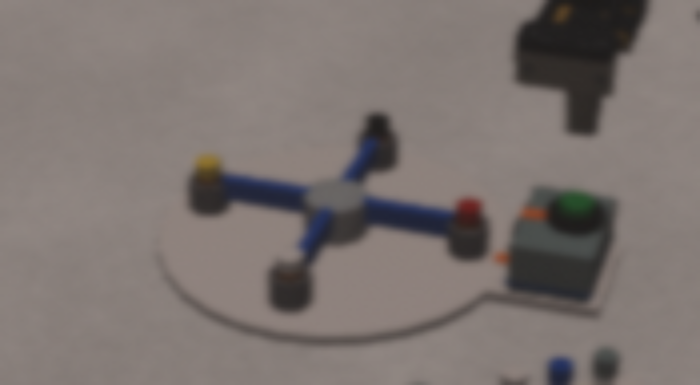

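View pics/top4.png

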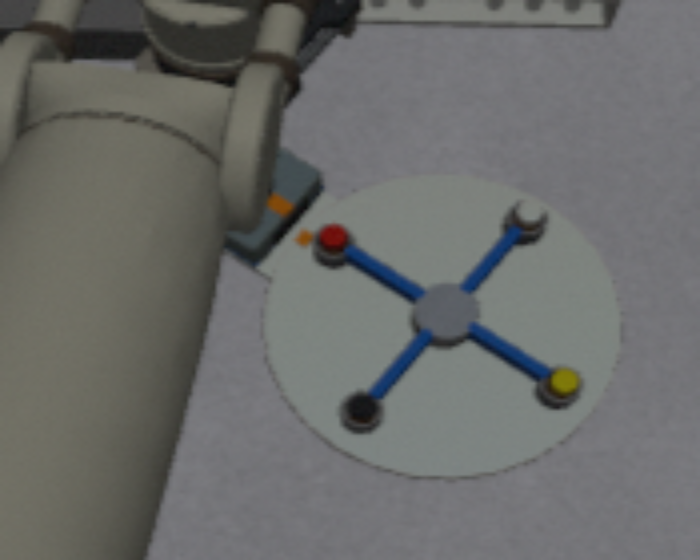

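```bash
python3 - <<'E'
from h import *
x,y=.6593,.0328
bot.line_to([x,y,.092],max_speed=.1)
f0=bot.current_contact_force()[2]; print(f0)
z=.092
while z>.062:
    z-=.001
    bot.line_to([x,y,z],max_speed=.02); 
    F=np.mean([bot.current_contact_force()[2] for _ in range(3)])-f0
    print(round(z,4),bot.current_ee_pos()[2].round(4),F.round(2),round(bot.current_clock(),2))
    if F>10: break
bot.hold(.2); print(bot.current_contact_force().round(2))
c=bot.read_camera("scene"); x0,y0,x1,y1=BOX["scene"]; cv2.imwrite("pics/s5.png",cv2.resize(c["pixels"][y0-20:y1+5,x0-30:x1+5],None,fx=4,fy=3.5))
E
```

```text
0.7103962206876921
0.091 0.0917 -0.87 16.29
0.09 0.09 -0.88 16.54
0.089 0.0888 -0.92 16.79
0.088 0.0879 -0.6 17.04
0.087 0.0869 -0.47 17.29
0.086 0.0859 -0.43 17.54
0.085 0.0849 -0.67 17.79
0.084 0.0842 0.07 18.04
0.083 0.0832 0.43 18.29
0.082 0.0822 0.36 18.54
0.081 0.0812 2.03 18.79
0.08 0.0802 3.56 19.04
0.079 0.0791 2.81 19.29
0.078 0.0784 4.1 19.54
0.077 0.0783 8.18 19.79
0.076 0.0782 13.67 20.04
[-3.53  0.59 13.53]
```

View pics/s5.png

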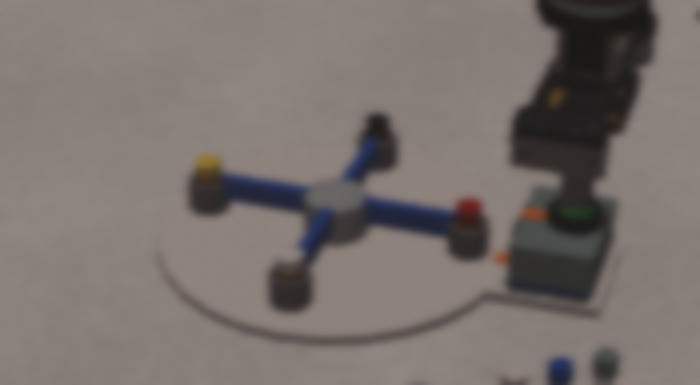

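```bash
python3 - <<'E'
from h import *
x,y=.6593,.0328
bot.line_to([x,y,.09],max_speed=.03)
bot.line_to([x,y,.2],max_speed=.15)
bot.goto([.45,.25,.3],down(np.radians(-35)))
bot.hold(.5);c=meas();print(bot.current_clock(),bot.current_contact_force().round(1))
x0,y0,x1,y1=BOX["top"]; cv2.imwrite("pics/top6.png",cv2.resize(c["pixels"][y0-20:y1+5,x0-30:x1+5],None,fx=4,fy=3.5))
c=bot.read_camera("scene");cv2.imwrite("pics/scene6.png",c["pixels"])
E
```

```text
red 29 [322.79 162.  ] [ 0.616  -0.0312] r 0.0997 ang 55.12
blue 73 [340.22 198.42] [ 0.5147 -0.0827] r 0.0537 ang 145.65
blue 69 [335.26 172.23] [ 0.5904 -0.0673] r 0.0554 ang 55.47
orange 22 [309.41 152.95] [0.6425 0.0076] r 0.1467 ang 55.3
orange 10 [315.7 162.7] [ 0.6296 -0.0099] r 0.125 ang 55.58
green 61 [300.66 145.11] [0.6592 0.0323] r 0.1765 ang 55.4
23.55 [0.7 0.7 0.6]
```

View pics/top6.png

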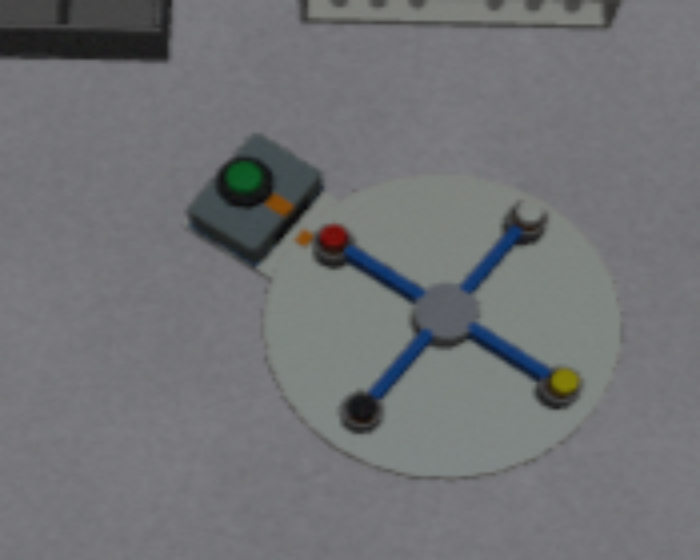

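View pics/scene6.png

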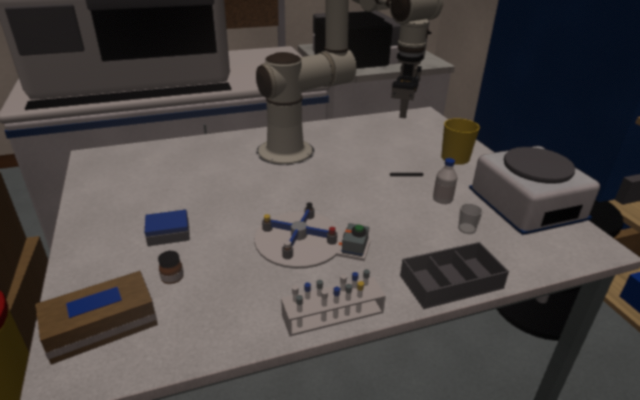

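The red cap sits at about pixel (323,162) in the top view, in line with the orange marks. The green button is back up, the bystanders look unmoved, and the arm is clear.

```bash
python3 -c "
from workcell import bot
bot.job_done(); print(bot.current_clock())"
```

```text
the job is handed in; nothing more can be done
the job is handed in; nothing more can be done
```

The red-capped vial is standing in front of the reader's window, and the green button has been pressed and released. I handed the job in after about 24 s of the 58 s allowed; the system reports no verdict.

**Turning the carousel:** I closed the fingers and pushed the yellow vial's spoke round about 149°, stopping short to measure before a slow final push. In the last top-camera check the red cap was at 55.1° and its spoke at 55.5°. The orange marks were at 55.3° and 55.6°, and the button at 55.4°. That puts the vial within about 0.5 mm of centre, though the camera calibration is only good to about 2 mm.

**Pressing the button:** The fingertip met the button at a height of about 84 mm and it stopped hard at 78.3 mm, close to its full 6 mm of travel. The force was about 4 N just before the stop and 13.5 N at it. The button's travel is not measured directly, so the full press is judged from that force and stop. Afterwards the button was back up.

**Other checks:** The carousel had not moved during the press, and by eye the bystanders were where they started. The arm was clear of everything. No check failed, but the first push ended about 1° short of where I aimed, and the final push corrected that.

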